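Count to the third gap and put the ink bottle away

TASK

Press the fingertips on the rack's steel rail above the first gap, counting from the end with the brass knob, and run them along it, keeping it pressed down, over the second gap to the third and no further; a gap counts whether or not something stands in it. Then push the ink bottle across the desk into that third gap until it is fully home against the back board, upright. Only push: never lift the bottle or put it into another gap, and leave the rubber stamp, the black tumbler and the red stamp pad where they are.

Things in the scene. Friction and masses are not known exactly. Their poses are not given: they have to be found in the camera images.
- rack: pale wooden rack, fixed, 312 mm wide (its y), four gaps side by side, no floor. Origin on the desk, in the middle of the line of gap mouths; x points into the gaps, z up. Gap centres at y = +105, +35, -35, -105 mm; gaps 64 mm wide; dividers 6 mm thick, 45 mm high, rounded fronts at x = 0; back board's face at x = 50 mm, its top 56 mm high
- rail_mid (a point): middle of the top of the steel rail: a round bar 10 mm thick along the rack's y, above the back board, at rack x = 56 mm, its top 83 mm above the desk at rest, from rack y = -139 to +139 mm, between end posts 16 mm square at y = +-150 mm. Axes as the rack's; the point sinks with the rail
- rail (a joint): how far the steel rail is pressed down, in m: 0 at rest, 0.008 at its stop. It sinks level on springs: moves from about 1 N, 2 N at 2.5 mm, 4 N at the stop. A press counts from 1 mm on, for the gap over which the tool centre between the fingertips lies (within 28 mm of the gap's centre along the rack)
- brass_knob: brass ball knob, 22 mm across, on top of one end post of the rack (either end); counting starts at this end. Origin under its foot, 82 mm above the desk; its top is 107 mm above the desk
- black_knob: black ball knob of the same size on the other end post. Origin under its foot
- ink_bottle: loose dark blue ink bottle with a fixed black cap, square body 53 x 52 mm, 64 mm tall in all, starting in front of the rack, upright. Origin at the centre of its underside, z up. Its origin is about 24 mm inside the gap (rack x = +0.024) when it is squarely home, and it then stands 3 mm out of the mouth
- rubber_stamp: loose wooden rubber stamp, 30 x 46 mm, 78 mm tall, standing in the end gap at rack y = +105 mm. Origin at the centre of its underside. Leave alone
- candle_tumbler: loose black tumbler, 66 mm across, 75 mm tall, on the desk beyond the left (+y) end of the rack. Origin at the centre of its underside. Leave alone
- stamp_pad: loose red stamp pad, 62 x 92 mm, 17 mm high, on the desk beyond the right (-y) end of the rack. Origin at the centre of its underside. Leave alone
There are look-alikes about, which are no part of the job. Leave any orange look-alike of the ink_bottle alone.

How it is judged:
By the outcome, as a careful person would: the job done as asked, in the order asked, and still so for the second after the job is handed in, with the robot touching nothing.
It also fails if it takes over 64 s, if anything falls off the work surface, if the arm or the gripper's body presses on something with over 40 N, if the wrist force passes 120 N, or if a joint passes its speed limit or range.

ROBOT

A 6-joint arm with a two-finger parallel gripper is mounted at the origin on a cart in front of the work surface, level with it; the furniture and walls round the work are solid. World frame = base frame: x ahead of the robot, y to its left, z up, the work surface at z = 0. Lengths are in m, angles in degrees, forces in N, time in s.
With the tool pointing down it reaches from about 0.25 to 0.725 m from the base axis. Payload 9.7 kg.
Tool frame: the origin (TCP) lies between the finger pads, 19 mm behind the fingertips; this is the grasp point; z points along the fingers, y is the line along which they close (so a half turn about z gives the same grasp; the last joint's range is limited). The gripper opens to 85 mm and grips with 20 to 120 N. Pads are 22 mm wide; open, the fingers measure 114 mm over their backs; the gripper's body (76 mm by 85 mm) begins 54 mm behind the grasp point. The pads swing forward as they close: fully open they stand 13 mm farther back than shut.
Start: joints at [-69.557, 4.979, 10.078, 95.1, 0, 90], TCP at [0.192, -0.515, 0.25] pointing down, gripper open.
Joint ranges: [-179.16, 179.16], [-48.56, 103.87], [-65.8, 70.77], [-126.05, 130.52], [-82.76, 87.17], [-180, 180]. Speed limits (degrees/s): [127.2, 127.2, 147.25, 180, 180, 180].

INTERFACE

Orientations are given as [roll, pitch, yaw] about the fixed x, y, z axes, in that order (R = Rz(yaw) Ry(pitch) Rx(roll)).
In Python, from workcell import bot, camera, camera_model, ticket gives the robot as it stands.
- The arm moves only by the tool send_rows, never from a script. Its argument "targets" is text: rows parted by semicolons, each of 5 numbers parted by spaces: the shift along the tool's x, y, z in mm, then the turn about the tool's z in degrees, then the closure in counts, from 0 (fully open) to 255 (shut). A call has 1 to 20 rows; each row is the pose to reach, as a shift and turn from the pose commanded when the call began, along the tool's axes at that moment; what a row does not reach only later rows make up. A row lasts 1/8 s, in which the tool goes at most 62.5 mm and 10.7 degrees, less where a joint would pass 70% of its speed; a pose out of reach is approached as far as the arm can. A call with a gripper value outside its range is refused whole. The fingers move at their own pace and stop on an object; "newtons" is the grip in N (left out, the last holds). Time passes only in rows, so rows that repeat a pose let the fingers close. It gives the time, the measured TCP pose, the force, the opening and the grip force at its end, in the units of the state.
- bot.get_obs(): the state, without advancing time (a new reading comes with each control period).
- camera(name): name is "scene" or "top" or "wrist"; returns the picture (400x640x3 uint8, blue, green, red); there is no depth.
- camera_model(name): a dict with "K" (3x3 intrinsics, pixels), "pose" (4x4, takes a point from camera to world coordinates); the wrist camera has in their place "T_tool_cam" (4x4, takes a point from camera to tool coordinates, whose origin is the TCP and whose axes are the flange's). Camera axes: x right, y down, z forward; pixel columns grow to the right and rows downward; lengths in m; the calibration is good to about 2 mm. A picture is of the moment at which its call begins: read the wrist's pose just before it. camera_model takes no time and is no camera call.
- ticket.job_done(): hands the job in; it is judged then, once.
The state is a dict: "time": time; "q": joint angles; "qd": joint speeds; "joint_efforts": joint torques, N m; "ee_pos": TCP position; "tcp_rot": TCP orientation; "wrist_force": force on the tool from outside, world axes, zero at the start; "torque": the same for the moment, N m; "opening": finger opening in m; "grasp_force": force on a finger pad.
Only numpy, scipy, OpenCV 4.12 (cv2) and the standard library are available. Lean on these libraries where they do the work, as an engineer would, in place of code of your own. Each camera call takes 0.05 s, during which the arm holds its last target. There are 200 camera calls.

## Working session

There is one attempt and no reset: what is moved stays moved. The work goes in short steps, Python scripts to look and compute and a tool call to move; the robot and the scene stay as the last step left them, time stands still between calls to the robot, and variables do not carry over. Pictures are saved under pics/ and viewed, at most 10 in all, crops included, and the job is handed in when it is done.

Besides the shell and the picture viewer there is one more tool, called after "Request:" as name(argument=value, ...), one argument or row to a line, values as JSON. send_rows: Moves the arm, as the interface text tells. Its arguments: {"type":"object","properties":{"targets":{"type":"string"},"newtons":{"type":"number"}},"required":["targets"]}

```bash
mkdir -p pics; ls
python3 - <<'E'
from workcell import bot, camera, camera_model, ticket
import cv2,numpy as np
np.set_printoptions(precision=4,suppress=True)
a=camera("scene");b=camera("top")
cv2.imwrite("pics/scene.png",a);cv2.imwrite("pics/top.png",b)
o=bot.get_obs();print({k:o[k] for k in("time","q","ee_pos","tcp_rot","wrist_force","opening")})
for n in("scene","top","wrist"):
  m=camera_model(n);print(n,{k:np.array(v) for k,v in m.items()})
E
```

```text
pics
{'time': 0.1, 'q': array([-69.5566,   5.0074,  10.0385,  95.0987,   0.0002,  90.0004]), 'ee_pos': array([ 0.192 , -0.5152,  0.2494]), 'tcp_rot': array([-179.9324,   -0.0002,   20.443 ]), 'wrist_force': array([-0.0007, -0.0802,  1.3857]), 'opening': 0.08542030204797313}
scene {'K': array([[466.0035,   0.    , 313.0588],
       [  0.    , 466.0035, 199.8585],
       [  0.    ,   0.    ,   1.    ]]), 'pose': array([[-0.7791, -0.4174,  0.4678,  0.0398],
       [-0.6267,  0.5408, -0.5611,  0.9094],
       [-0.0188, -0.7303, -0.6829,  0.8004],
       [ 0.    ,  0.    ,  0.    ,  1.    ]])}
top {'K': array([[503.6781,   0.    , 318.3459],
       [  0.    , 503.6781, 198.1614],
       [  0.    ,   0.    ,   1.    ]]), 'pose': array([[-0.0165, -0.9962,  0.0854,  0.3967],
       [-0.9997,  0.0179,  0.0147,  0.3141],
       [-0.0162, -0.0851, -0.9962,  1.3165],
       [ 0.    ,  0.    ,  0.    ,  1.    ]])}
wrist {'K': array([[299.0997,   0.    , 319.6549],
       [  0.    , 299.0997, 203.5356],
       [  0.    ,   0.    ,   1.    ]]), 'T_tool_cam': array([[ 0.0014, -0.9566, -0.2913,  0.0745],
       [ 1.    ,  0.0011,  0.0011, -0.001 ],
       [-0.0007, -0.2913,  0.9566, -0.1229],
       [ 0.    ,  0.    ,  0.    ,  1.    ]])}
```

View pics/scene.png

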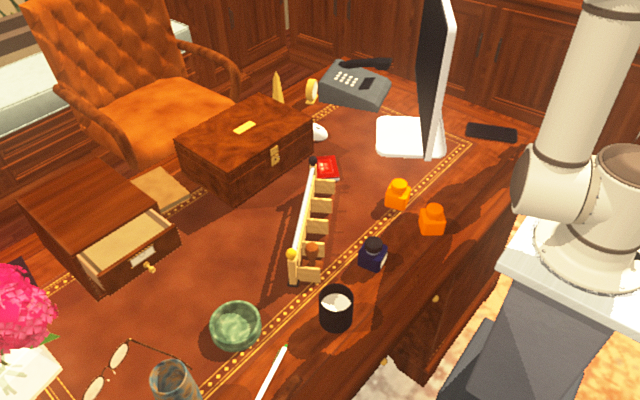

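View pics/top.png

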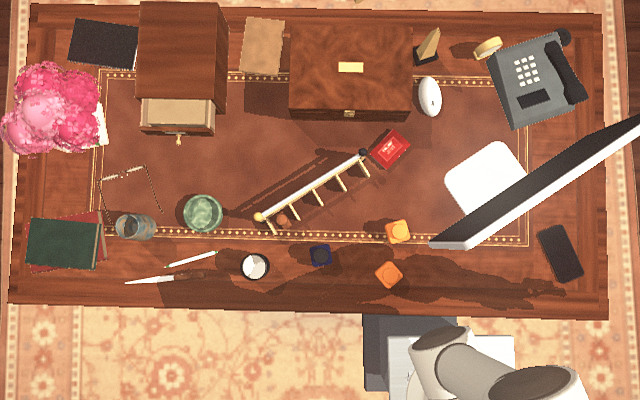

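The scene view shows the rack with the brass knob near (291,253), the black knob near (313,161), the blue bottle at (373,254) and two orange look-alikes at (397,193) and (432,220). The top view shows the brass knob at (259,217), the black knob at (363,154), the bottle at (320,254), and the tumbler at (255,266).

```bash
cat > h.py <<'E'
import cv2,numpy as np
from workcell import bot, camera, camera_model
from scipy.spatial.transform import Rotation as R
np.set_printoptions(precision=4,suppress=True)
def cam(n):
    m=camera_model(n)
    if n!="wrist": return np.array(m["K"]),np.array(m["pose"])
    o=bot.get_obs();T=np.eye(4);T[:3,:3]=R.from_euler('xyz',o["tcp_rot"],degrees=True).as_matrix();T[:3,3]=o["ee_pos"]
    return np.array(m["K"]),T@np.array(m["T_tool_cam"])
def ray(K,P,px):
    d=P[:3,:3]@np.linalg.inv(K)@np.array([px[0],px[1],1.]);return P[:3,3],d
def plane(K,P,px,z):
    c,d=ray(K,P,px);return c+d*(z-c[2])/d[2]
def two(r1,r2):
    (a,u),(b,v)=r1,r2;s=np.linalg.lstsq(np.c_[u,-v],b-a,rcond=None)[0]
    p,q=a+u*s[0],b+v*s[1];return (p+q)/2,np.linalg.norm(p-q)
def proj(K,P,X):
    x=K@(P[:3,:3].T@(np.array(X)-P[:3,3]));return x[:2]/x[2]
E
python3 - <<'E'
from h import *
for n,boxes in (("scene",dict(brass=(280,240,305,262),black=(303,152,320,172),bottle=(352,230,392,275))),("top",dict(brass=(250,208,270,226),black=(355,146,370,162),bottle=(305,240,335,270)))):
    im=cv2.imread(f"pics/{n}.png")
    for k,(x0,y0,x1,y1) in boxes.items():
        c=im[y0:y1,x0:x1]
        cv2.imwrite(f"/tmp/{n}_{k}.png",cv2.resize(c,(200,200),interpolation=cv2.INTER_NEAREST))
rows=[np.hstack([cv2.imread(f"/tmp/{n}_{k}.png") for k in("brass","black","bottle")]) for n in("scene","top")]
cv2.imwrite("pics/crops.png",np.vstack(rows))
E
```

```text
(no output)
```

View pics/crops.png

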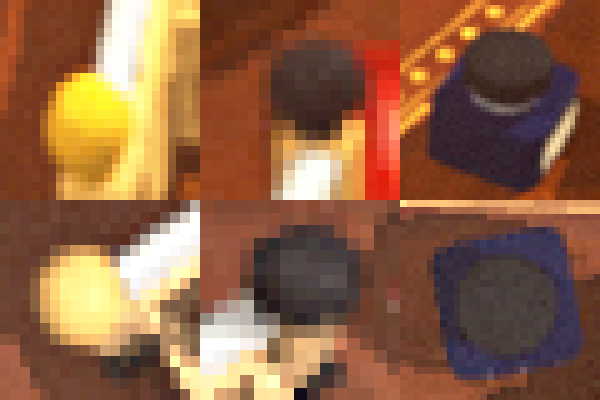

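The crops show both knobs clearly. The bottle is turned about 10° in the top view, with its cap at about (320.8,255.8).

Run:
```python
from h import *
S=cam("scene");T=cam("top")
for k,s,t in(("brass",(291,253.4),(257.5,216.7)),("black",(313,160.5),(363.1,152))):
    print(k,two(ray(*S,s),ray(*T,t)),plane(*T,t,.096),plane(*S,s,.096))
print("cap",plane(*T,(320.75,255.75),.064))
cs=[plane(*T,(305+(x-400)*.15,240+(y-200)*.15),.045) for x,y in((432,250),(565,228),(580,360),(450,378))]
print(np.array(cs))
b=plane(*T,(257.5,216.7),.096);k=plane(*T,(363.1,152),.096)
print("len",np.linalg.norm(b-k))
y=(b-k)[:2];y/=np.linalg.norm(y);x=np.array([y[1],-y[0]]);print("yaw",np.degrees(np.arctan2(x[1],x[0])))
for k2,p in(("or1",(399,231)),("or2",(389,273)),("tum",(255,266)),("pad",(389,149))): print(k2,plane(*T,p,.04))
```

```text
brass (array([0.4583, 0.48  , 0.0992]), np.float64(0.0008137379517980003)) [0.4588 0.4807 0.096 ] [0.4598 0.4778 0.096 ]
black (array([0.6125, 0.2201, 0.0942]), np.float64(0.0015116014155480406)) [0.6128 0.2207 0.096 ] [0.6103 0.2215 0.096 ]
cap [0.3611 0.329  0.064 ]
[[0.3816 0.3564 0.045 ]
 [0.3891 0.3061 0.045 ]
 [0.3396 0.3014 0.045 ]
 [0.3336 0.3504 0.045 ]]
len 0.30217876177638126
yaw 30.635667772645252
or1 [0.4193 0.1308 0.04  ]
or2 [0.3147 0.159  0.04  ]
tum [0.3374 0.4954 0.04  ]
pad [0.6292 0.15   0.04  ]
```

Run:
```python
from h import *
S=cam("scene");T=cam("top")
print("mon bottom corner",two(ray(*S,(430,160)),ray(*T,(432,244))))
for px in ((444,0),(443,60),(430,160)): # vertical edge: heights along ray for x,y of the corner
    for z in (.1,.2,.4,.6): print(px,z,plane(*S,px,z)[:2])
for px in ((432,244),(468,249)):
    for z in (.1,.2,.4,.6): print("top",px,z,plane(*T,px,z)[:2])
print("box",plane(*T,(410,118),.1),plane(*T,(290,118),.1), two(ray(*S,(312,125)),ray(*T,(411,110))))
im=cv2.imread("pics/top.png");cv2.imwrite("pics/mon.png",np.hstack([cv2.resize(im[110:280,380:640],(400,262)),cv2.resize(cv2.imread("pics/scene.png")[0:200,340:540],(262,262))]))
```

```text
mon bottom corner (array([0.3838, 0.0616, 0.1061]), np.float64(0.004690919411758641))
(444, 0) 0.1 [ 0.839  -0.9006]
(444, 0) 0.2 [ 0.7249 -0.6422]
(444, 0) 0.4 [ 0.4967 -0.1254]
(444, 0) 0.6 [0.2685 0.3915]
(443, 60) 0.1 [ 0.6011 -0.4319]
(443, 60) 0.2 [ 0.5209 -0.2404]
(443, 60) 0.4 [0.3607 0.1426]
(443, 60) 0.6 [0.2004 0.5256]
(430, 160) 0.1 [0.3848 0.0528]
(430, 160) 0.2 [0.3356 0.1751]
(430, 160) 0.4 [0.237  0.4197]
(430, 160) 0.6 [0.1385 0.6643]
top (432, 244) 0.1 [0.3858 0.0615]
top (432, 244) 0.2 [0.3867 0.0822]
top (432, 244) 0.4 [0.3885 0.1238]
top (432, 244) 0.6 [0.3903 0.1653]
top (468, 249) 0.1 [ 0.3725 -0.0239]
top (468, 249) 0.2 [0.3745 0.0039]
top (468, 249) 0.4 [0.3785 0.0594]
top (468, 249) 0.6 [0.3825 0.115 ]
box [0.6941 0.1042 0.1   ] [0.7001 0.3985 0.1   ] (array([0.7151, 0.0985, 0.0903]), np.float64(0.003411298236797889))
```

View pics/mon.png

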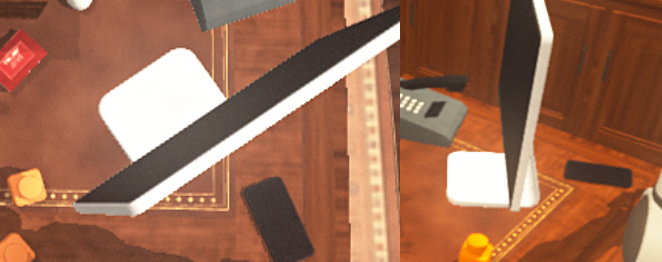

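```bash
cat >> h.py <<'E'
def rows(p0,yaw0,pts,c):
    """pts: list of (x,y,z,yaw); prints rows in the tool frame"""
    a=np.radians(yaw0);M=np.array([[np.cos(a),np.sin(a),0],[np.sin(a),-np.cos(a),0],[0,0,-1]])
    out=[]
    for p in pts:
        d=M@(np.array(p[:3])-p0)*1000
        out.append("%.0f %.0f %.0f %.1f %d"%(*d,yaw0-p[3],c))
    print(len(out),";".join(out))
E
python3 - <<'E'
from h import *
def pol(r,q,z): return (r*np.cos(np.radians(q)),r*np.sin(np.radians(q)),z,q+90)
q0=-69.557
p0=np.array([.192,-.515,.25])
A=[pol(r,q0,.25) for r in(.49,.43,.37,.31,.275)]+[pol(.275,q0+9*i,.25) for i in range(1,14)]
rows(p0,20.443,A,255)
e=np.array(A[-1]);print(e)
f=np.array([.5096,.393,.25,30.6])
B=[e+(f-e)*i/12 for i in range(1,13)]
rows(e[:3],e[3],B,255)
E
```

```text
18 -0 -60 0 0.0 255;-0 -120 0 0.0 255;-0 -180 0 0.0 255;-0 -240 0 0.0 255;-0 -275 0 0.0 255;43 -278 0 -9.0 255;85 -288 0 -18.0 255;125 -305 0 -27.0 255;162 -327 0 -36.0 255;194 -355 0 -45.0 255;222 -388 0 -54.0 255;245 -425 0 -63.0 255;262 -465 0 -72.0 255;272 -507 0 -81.0 255;275 -550 0 -90.0 255;272 -593 0 -99.0 255;262 -635 0 -108.0 255;245 -674 0 -117.0 255
[  0.186    0.2026   0.25   137.443 ]
12 -9 30 0 8.9 255;-18 60 0 17.8 255;-27 90 0 26.7 255;-37 120 0 35.6 255;-46 150 0 44.5 255;-55 180 0 53.4 255;-64 209 0 62.3 255;-73 239 0 71.2 255;-82 269 0 80.1 255;-91 299 0 89.0 255;-100 329 0 97.9 255;-110 359 0 106.8 255
```

Request:
send_rows(
  targets="0 -60 0 0 255;0 -120 0 0 255;0 -180 0 0 255;0 -240 0 0 255;0 -275 0 0 255;43 -278 0 -9 255;85 -288 0 -18 255;125 -305 0 -27 255;162 -327 0 -36 255;194 -355 0 -45 255;222 -388 0 -54 255;245 -425 0 -63 255;262 -465 0 -72 255;272 -507 0 -81 255;275 -550 0 -90 255;272 -593 0 -99 255;262 -635 0 -108 255;245 -674 0 -117 255;245 -674 0 -117 255",
  newtons=30,
)

```text
time: 2.48
ee_pos: [0.1844, 0.2033, 0.2498]
tcp_rot: [-180.0, -0.0, 137.9]
wrist_force: [-0.2, -0.8, 0.9]
opening: 0.0005
grasp_force: 0.0
```

Request:
send_rows(
  targets="-9 30 0 9 255;-18 60 0 18 255;-27 90 0 27 255;-37 120 0 36 255;-46 150 0 45 255;-55 180 0 53 255;-64 209 0 62 255;-73 239 0 71 255;-82 269 0 80 255;-91 299 0 89 255;-100 329 0 98 255;-110 359 0 106.8 255;-110 359 0 106.8 255;-110 359 0 106.8 255",
)

```text
time: 4.22
ee_pos: [0.5292, 0.363, 0.2494]
tcp_rot: [-178.6, 0.1, 33.9]
wrist_force: [-0.8, -0.1, -0.6]
opening: 0.0002
grasp_force: 0.0
```

Run:
```python
from h import *
K,P=cam("wrist");im=camera("wrist");cv2.imwrite("pics/w1.png",im);np.savez("w1.npz",K=K,P=P)
o=bot.get_obs();print(o["time"],o["ee_pos"],o["tcp_rot"],o["q"],o["wrist_force"])
```

```text
4.275 [0.5287 0.3635 0.2499] [-178.5919    0.0677   33.9756] [ 33.9228  18.3178  25.6074  97.3586   1.4081 179.9472] [-1.0192  0.6167 -0.084 ]
```

View pics/w1.png

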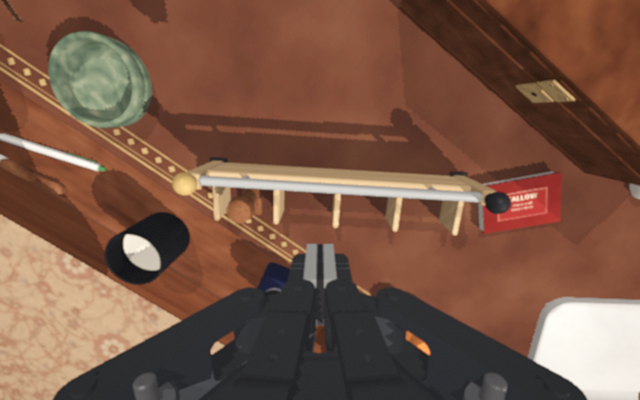

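The wrist view shows the brass knob at (185,184), the black knob at (498,203), the rail between them and the stamp in the gap next to the brass knob. Joint 6 has hit its limit at 180°, so the tool yaw has to be turned by half a turn.

Run:
```python
from h import *
w=np.load("w1.npz");W=(w["K"],w["P"])
b=plane(*W,(185,184),.096);k=plane(*W,(498,203),.096);print(b,k,np.linalg.norm(b-k))
y=(b-k)[:2]/np.linalg.norm((b-k)[:2]);print("yaw",np.degrees(np.arctan2(-y[0],y[1])),(b+k)/2)
r1=plane(*W,(205,181),.083);r2=plane(*W,(477,197),.083);print("rail",r1,r2,np.degrees(np.arctan2(-(r1-r2)[0],(r1-r2)[1])))
print("stamp",plane(*W,(240,208),.078))
o=bot.get_obs();p=o["ee_pos"];yw=o["tcp_rot"][2]
# turn in place to 210.6 and go to rail gap1
m=np.array([.536,.3505]);yh=np.array([-.509,.861]);t=m+yh*.11+.003*np.array([.861,.509]);print(t)
f=np.array([*t,.20,210.6]);e=np.array([*p,yw])
rows(p,yw,[e+(f-e)*i/18 for i in range(1,19)],255)
```

```text
[0.462  0.4785 0.096 ] [0.6151 0.2214 0.096 ] 0.29919132106247925
yaw 30.76346467316407 [0.5385 0.3499 0.096 ]
rail [0.47   0.4667 0.083 ] [0.6091 0.2341 0.083 ] 30.868587360239545
stamp [0.463  0.4241 0.078 ]
[0.4826 0.4467]
18 0 -5 3 -9.8 255;1 -11 6 -19.6 255;1 -16 8 -29.4 255;2 -21 11 -39.2 255;2 -26 14 -49.1 255;3 -32 17 -58.9 255;3 -37 19 -68.7 255;4 -42 22 -78.5 255;4 -47 25 -88.3 255;5 -53 28 -98.1 255;5 -58 31 -107.9 255;6 -63 33 -117.7 255;6 -68 36 -127.6 255;6 -74 39 -137.4 255;7 -79 42 -147.2 255;7 -84 44 -157.0 255;8 -90 47 -166.8 255;8 -95 50 -176.6 255
```

Request:
send_rows(
  targets="0 -5 0 -9.8 255;1 -11 0 -19.6 255;1 -16 0 -29.4 255;2 -21 0 -39.2 255;2 -26 0 -49 255;3 -32 0 -59 255;3 -37 0 -68.7 255;4 -42 0 -78.5 255;4 -47 0 -88.3 255;5 -53 0 -98 255;5 -58 5 -108 255;6 -63 10 -117.7 255;6 -68 20 -127.6 255;6 -74 30 -137.4 255;7 -79 40 -147.2 255;7 -84 44 -157 255;8 -90 47 -166.8 255;8 -95 50 -176.5 255;8 -95 50 -176.5 255;8 -95 50 -176.5 255",
)

```text
time: 6.78
ee_pos: [0.4811, 0.4483, 0.2029]
tcp_rot: [178.6, -0.1, -149.6]
wrist_force: [-0.4, 0.6, 0.2]
opening: -0.0003
grasp_force: 0.0
```

```bash
cat >> h.py <<'E'
M0=np.array([.537,.350]);XH=np.array([.860,.5105]);YH=np.array([-.5105,.860]);O=M0-.056*XH
def rk(p): d=np.array(p[:2])-O;return np.array([d@XH,d@YH])
def wd(x,y): return O+x*XH+y*YH
E
python3 - <<'E'
from h import *
K,P=cam("wrist");im=camera("wrist");cv2.imwrite("pics/w2.png",im);np.savez("w2.npz",K=K,P=P)
o=bot.get_obs();print(o["time"],o["ee_pos"],o["tcp_rot"],o["q"],o["wrist_force"],rk(o["ee_pos"]))
E
```

```text
6.825 [0.4813 0.4483 0.2028] [ 178.5941   -0.0979 -149.6257] [42.4032 19.3735 21.6911 92.1203  1.3954 12.0325] [ 0.5153 -0.5809 -0.0085] [0.0583 0.113 ]
```

View pics/w2.png

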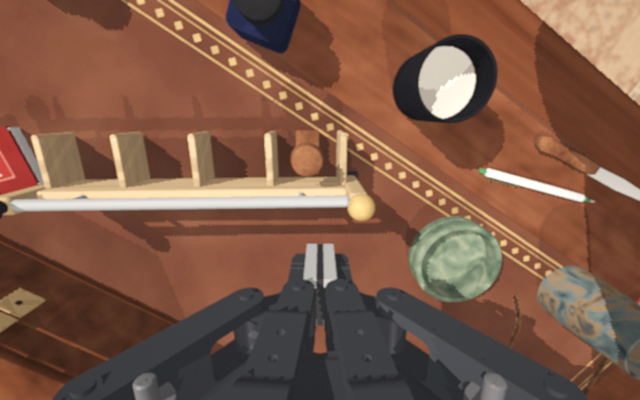

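The view now looks from the rack's far side. It shows the brass knob at (361,207), the rail from (15,205) to (347,201), the stamp in the knob-end gap at (306,160), and the bottle at (264,15).

```bash
cat >> h.py <<'E'
def rows2(pts,c,o=None):
    o=o or bot.get_obs();Rm=R.from_euler('xyz',o["tcp_rot"],degrees=True).as_matrix();y0=o["tcp_rot"][2]
    out=["%.1f %.1f %.1f %.1f %d"%(*(Rm.T@(np.array(p[:3])-o["ee_pos"])*1000),(y0-(p[3] if len(p)>3 else y0)+180)%360-180,c) for p in pts]
    print(len(out),";".join(out))
E
python3 - <<'E'
from h import *
w=np.load("w2.npz");W=(w["K"],w["P"])
b=plane(*W,(361,207),.096);print("brass",b,rk(b))
for px in((15,205),(200,203),(347,201)): r=plane(*W,px,.083);print("rail",rk(r))
print("fingertips seen at rack", rk(plane(*W,(320,246),.184)))
c=plane(*W,(264,5),.064);print("cap",rk(c))
rows2([(*wd(.059,.11),.105),(*wd(.059,.11),.099)],255)
pts=[(*wd(.059,y),.098) for y in(.11,.05,-.035)];rows2(pts,255)
E
```

```text
brass [0.4616 0.4797 0.096 ] [0.0574 0.1501]
rail [ 0.0563 -0.1358]
rail [0.0563 0.0163]
rail [0.056  0.1401]
fingertips seen at rack [0.0503 0.1147]
cap [-0.0942  0.0758]
2 -0.9 -5.4 97.7 0.0 255;-0.9 -5.5 103.7 0.0 255
3 -0.9 -5.5 104.7 0.0 255;-1.3 -65.5 103.3 0.0 255;-1.7 -150.5 101.2 0.0 255
```

Request:
send_rows(
  targets="-1 -3 40 0 255;-1 -5 75 0 255;-1 -5.5 97 0 255;-1 -5.5 97 0 255;-1 -5.5 97 0 255",
)

```text
time: 7.45
ee_pos: [0.484, 0.4463, 0.1066]
tcp_rot: [178.6, -0.0, -149.5]
wrist_force: [0.6, -0.2, 0.5]
opening: -0.0003
grasp_force: 0.0
```

Request:
send_rows(
  targets="0 0 2 0 255;0 0 4 0 255;0 0 6 0 255;0 0 7 0 255;0 0 7 0 255;0 0 7 0 255",
)

```text
time: 8.2
ee_pos: [0.4837, 0.4464, 0.0985]
tcp_rot: [178.6, -0.1, -149.5]
wrist_force: [1.0, 1.5, 1.2]
opening: -0.0002
grasp_force: 1.2
```

Run:
```python
from h import *
o=bot.get_obs();print(o["time"],o["ee_pos"],o["tcp_rot"],o["wrist_force"],rk(o["ee_pos"]))
rows2([(*wd(.059,y),.098) for y in(.11,.05,-.035)],255)
im=camera("scene");cv2.imwrite("pics/s2.png",cv2.resize(im[130:300,260:460],(800,600),interpolation=cv2.INTER_CUBIC))
```

```text
8.2 [0.4837 0.4464 0.0985] [ 178.5895   -0.0961 -149.4629] [0.9832 1.4696 1.2369] [0.0594 0.1101]
3 0.4 -0.1 0.5 0.0 255;0.2 -60.1 -1.0 0.0 255;0.0 -145.1 -3.1 0.0 255
```

View pics/s2.png

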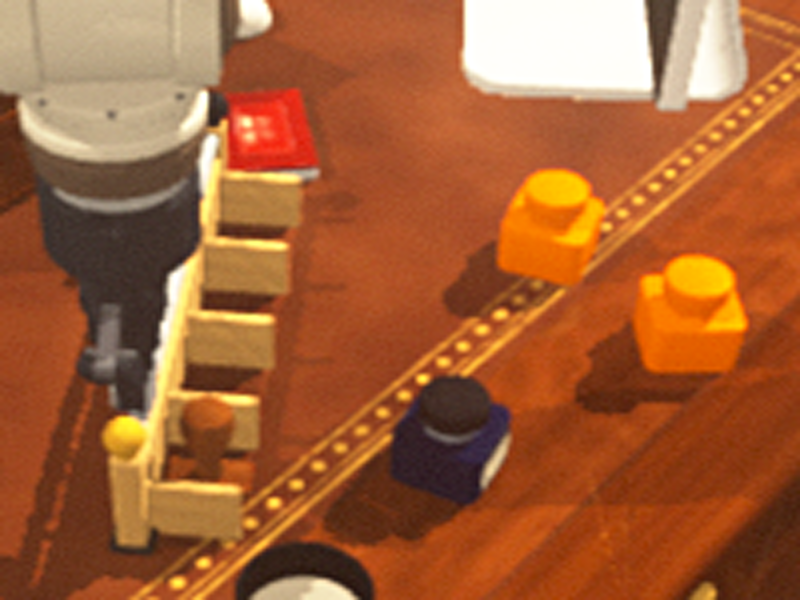

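The fingers sit on the rail near the brass end, over the first gap, and the bottle still stands upright in front. I'll press 2 mm deeper and check that the force rises.

Request:
send_rows(
  targets="0 0 1 0 255;0 0 2 0 255;0 0 2 0 255;0 0 2 0 255",
)

```text
time: 8.75
ee_pos: [0.4836, 0.4464, 0.0963]
tcp_rot: [178.6, -0.1, -149.5]
wrist_force: [1.5, 1.0, 3.3]
opening: 0.0001
grasp_force: 1.6
```

Run:
```python
from h import *
f=[]
for i in range(4): camera("top");f.append(bot.get_obs()["wrist_force"])
o=bot.get_obs();print(np.array(f),o["ee_pos"],o["grasp_force"])
```

```text
[[1.8939 0.9    3.5644]
 [1.703  0.7337 3.459 ]
 [2.343  0.6257 3.0242]
 [2.2963 1.0512 2.5381]] [0.4836 0.4463 0.0963] 1.583819487132132
```

Request:
send_rows(
  targets="0 -10 -0.2 0 255;0 -22 -0.5 0 255;0 -34 -0.8 0 255;0 -46 -1.1 0 255;0 -58 -1.4 0 255;0 -70 -1.7 0 255;0 -82 -2 0 255;0 -94 -2.3 0 255;0 -106 -2.6 0 255;0 -118 -2.9 0 255;0 -128 -3.1 0 255;0 -136 -3.3 0 255;0 -142 -3.5 0 255;0 -145 -3.6 0 255;0 -145 -3.6 0 255;0 -145 -3.6 0 255",
)

```text
time: 10.95
ee_pos: [0.5574, 0.3212, 0.0963]
tcp_rot: [178.6, -0.1, -149.5]
wrist_force: [1.2, -1.0, 3.2]
opening: 0.0004
grasp_force: 1.6
```

Run:
```python
from h import *
o=bot.get_obs();print(o["time"],o["ee_pos"],o["tcp_rot"],o["wrist_force"],o["grasp_force"],rk(o["ee_pos"]))
```

```text
10.95 [0.5574 0.3212 0.0963] [ 178.6428   -0.1263 -149.4692] [ 1.2117 -1.009   3.2179] 1.5965459123253822 [ 0.0588 -0.0352]
```

Run:
```python
from h import *
e=np.array([*wd(.0588,-.0352),.19,210.5]);f=np.array([*wd(-.10,.138),.19,120.6])
rows2([(*wd(.0588,-.0352),.13,210.5),tuple(e)]+[tuple(e+(f-e)*i/9) for i in range(1,10)],195)
```

```text
11 0.1 0.8 -33.7 0.0 195;0.2 2.2 -93.7 0.0 195;17.9 21.4 -93.2 10.0 195;35.6 40.6 -92.7 20.0 195;53.3 59.8 -92.2 30.0 195;71.0 79.0 -91.7 40.0 195;88.7 98.2 -91.2 50.0 195;106.4 117.3 -90.8 60.0 195;124.1 136.5 -90.3 70.0 195;141.8 155.7 -89.8 79.9 195;159.5 174.9 -89.3 89.9 195
```

Request:
send_rows(
  targets="0 1 -34 0 255;0 2 -94 0 255;18 21 -93 10 195;36 41 -93 20 195;53 60 -92 30 195;71 79 -92 40 195;89 98 -91 50 195;106 117 -91 60 195;124 136 -90 70 195;142 156 -90 80 195;159 175 -89 90 195;159 175 -89 90 195;159 175 -89 90 195",
)

```text
time: 12.58
ee_pos: [0.333, 0.3894, 0.1897]
tcp_rot: [-179.9, -1.4, 120.7]
wrist_force: [0.3, -0.5, 0.3]
opening: 0.0201
grasp_force: 0.0
```

Run:
```python
from h import *
K,P=cam("wrist");im=camera("wrist");t=camera("top");np.savez("w3.npz",K=K,P=P)
cv2.imwrite("pics/w3.png",im)
o=bot.get_obs();print(o["time"],o["ee_pos"],o["tcp_rot"],o["q"],o["opening"],rk(o["ee_pos"]))
```

```text
12.675 [0.3333 0.3893 0.1896] [-179.8611   -1.3865  120.6174] [ 48.7232  -1.2822  -3.0395  87.9438   1.361  108.1076] 0.020023731518995832 [-0.0991  0.1378]
```

View pics/w3.png

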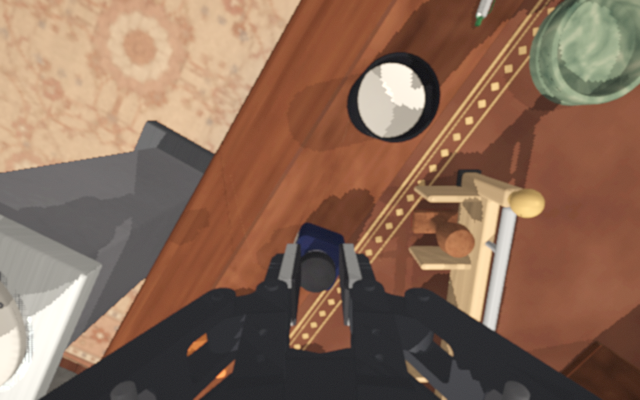

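The cap is at (319,271) between the fingertips in view, with the bottle's near edge running from (305,226) to (342,236). The tumbler at (393,97) is well clear.

Run:
```python
from h import *
w=np.load("w3.npz");W=(w["K"],w["P"])
print("cap",rk(plane(*W,(319,271),.064)))
for px in((305,226),(342,236)): print(rk(plane(*W,px,.045)))
print("tum",rk(plane(*W,(393,97),.075)))
x=-.1
rows2([(*wd(x,.138),z,120.6) for z in(.13,.07,.031)],195)
```

```text
cap [-0.0996  0.0754]
[-0.1131  0.1128]
[-0.0776  0.1026]
tum [-0.0439  0.2272]
3 -1.2 -0.7 59.6 0.0 195;-2.6 -0.6 119.6 0.0 195;-3.6 -0.5 158.6 0.0 195
```

Request:
send_rows(
  targets="-1 0 50 0 195;-2 0 100 0 195;-3 0 140 0 195;-3 0 158 0 195;-3 0 158 0 195;-3 0 158 0 195",
)

```text
time: 13.42
ee_pos: [0.3328, 0.3908, 0.0336]
tcp_rot: [180.0, -1.4, 120.5]
wrist_force: [0.4, 0.2, 0.3]
opening: 0.0202
grasp_force: 0.0
```

Run:
```python
from h import *
o=bot.get_obs();print(o["time"],o["ee_pos"],o["wrist_force"],rk(o["ee_pos"]))
rows2([(*wd(-.1,y),.031,120.7) for y in(.1,.05,.002)],195)
```

```text
13.425 [0.3328 0.3908 0.0336] [0.3629 0.2098 0.3058] [-0.0988  0.1394]
3 -39.4 -1.2 1.6 -0.2 195;-89.4 -1.0 0.4 -0.2 195;-137.4 -0.9 -0.8 -0.2 195
```

Request:
send_rows(
  targets="-10 -1 1 0 195;-18 -1 1 0 195;-25 -1 1 0 195;-32 -1 1 0 195;-39 -1 1 0 195;-46 -1 1 0 195;-53 -1 1 0 195;-60 -1 1 0 195;-67 -1 1 0 195;-74 -1 0 0 195;-81 -1 0 0 195;-88 -1 0 0 195;-95 -1 0 0 195;-102 -1 0 0 195;-109 -1 0 0 195;-116 -1 0 0 195;-121 -1 0 0 195;-124 -1 0 0 195;-124 -1 0 0 195;-124 -1 0 0 195",
)

```text
time: 15.92
ee_pos: [0.394, 0.2828, 0.0287]
tcp_rot: [-179.9, -1.4, 120.5]
wrist_force: [0.3, -0.5, 0.3]
opening: 0.02
grasp_force: 0.0
```

Run:
```python
from h import *
K,P=cam("wrist");im=camera("wrist");t=camera("top");np.savez("w4.npz",K=K,P=P)
cv2.imwrite("pics/w4.png",np.vstack([im[150:350,170:490],cv2.resize(t[200:300,250:410],(320,200))]))
o=bot.get_obs();print(o["time"],o["ee_pos"],o["tcp_rot"],o["opening"],o["wrist_force"],rk(o["ee_pos"]))
```

```text
16.025 [0.394  0.2829 0.0288] [-179.8683   -1.401   120.5498] 0.01989433746437754 [-1.2425  0.2835 -0.5928] [-0.1012  0.0153]
```

View pics/w4.png

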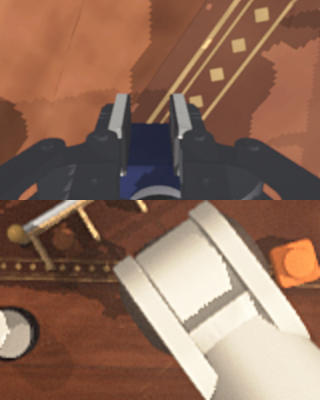

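The bottle's edge, at about (320,274) in full-image pixels, lies level across both pads, so it is flush. I'll check where the face is.

Run:
```python
from h import *
w=np.load("w4.npz");W=(w["K"],w["P"])
for px in((302,274),(340,274)): print(rk(plane(*W,px,.045)),rk(plane(*W,px,.04)))
rows2([(*wd(-.1,y),.029,120.7) for y in(.005,.002,.0)],195)
```

```text
[-0.108   0.0277] [-0.1083  0.025 ]
[-0.0927  0.0277] [-0.0923  0.025 ]
3 -10.3 1.2 -0.5 -0.2 195;-13.3 1.2 -0.6 -0.2 195;-15.3 1.2 -0.6 -0.2 195
```

Request:
send_rows(
  targets="-5 0 0 0 195;-10 0 0 0 195;-13 0 0 0 195;-13 0 0 0 195;-13 0 0 0 195;0 0 0 0 195;20 0 0 0 195;20 0 -60 0 195;20 0 -120 0 195;20 0 -170 0 195;20 0 -170 0 195",
)

```text
time: 17.4
ee_pos: [0.3872, 0.2982, 0.2036]
tcp_rot: [179.7, -1.5, 120.6]
wrist_force: [-0.6, 0.8, -0.9]
opening: 0.02
grasp_force: 0.0
```

Run:
```python
from h import *
K,P=cam("wrist");im=camera("wrist");np.savez("w5.npz",K=K,P=P)
cv2.imwrite("pics/w5.png",im)
o=bot.get_obs();print(o["time"],o["ee_pos"],o["tcp_rot"],o["wrist_force"],rk(o["ee_pos"]))
e=np.array([*o["ee_pos"][:2],.2,120.6]);f=np.array([*wd(-.163,-.035),.2,210.7])
rows2([tuple(e+(f-e)*i/9) for i in range(1,10)],195)
```

```text
17.45 [0.3866 0.2977 0.201 ] [179.9377  -1.4314 120.5698] [-0.5746  0.3839 -0.2915] [-0.1     0.0318]
9 -7.5 -7.0 0.8 -10.0 195;-14.9 -14.0 0.6 -20.1 195;-22.3 -21.0 0.4 -30.1 195;-29.8 -27.9 0.2 -40.1 195;-37.2 -34.9 0.0 -50.1 195;-44.6 -41.9 -0.2 -60.1 195;-52.1 -48.9 -0.4 -70.1 195;-59.5 -55.9 -0.5 -80.1 195;-66.9 -62.9 -0.7 -90.1 195
```

View pics/w5.png

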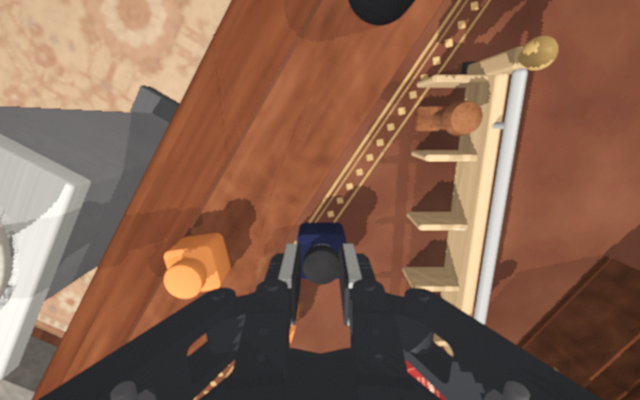

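The cap is now at (320,264) and the bottle's edge is level, square to the rack. The third gap lies at its height in the frame. That was the last picture I may view, so the rest of the checking is numeric.

Run:
```python
from h import *
w=np.load("w5.npz");W=(w["K"],w["P"])
print("cap",rk(plane(*W,(320,264),.064)))
for px in((301,224),(343,224)): print("edge",rk(plane(*W,px,.045)))
im=cv2.imread("pics/w5.png");hsv=cv2.cvtColor(im,cv2.COLOR_BGR2HSV)
m=cv2.inRange(hsv,(105,120,30),(130,255,255));m[:200]=0;m[300:]=0
print([ (cv2.minAreaRect(c)) for c in cv2.findContours(m,0,2)[0] if cv2.contourArea(c)>60])
print("orange2",rk(plane(*W,(186,278),.064)))
```

```text
cap [-0.0979 -0.0305]
edge [-0.1168  0.004 ]
edge [-0.0747  0.0039]
[]
orange2 [-0.2297 -0.0452]
```

Request:
send_rows(
  targets="-7 -7 0 -10 195;-15 -14 0 -20 195;-22 -21 0 -30 195;-30 -28 0 -40 195;-37 -35 0 -50 195;-45 -42 0 -60 195;-52 -49 0 -70 195;-59 -56 -1 -80 195;-67 -63 -1 -90 195;-67 -63 -1 -90 195;-67 -63 -1 -90 195",
)

```text
time: 18.82
ee_pos: [0.3659, 0.2072, 0.198]
tcp_rot: [178.6, -0.2, -149.7]
wrist_force: [0.5, -0.4, 0.3]
opening: 0.0203
grasp_force: 0.0
```

Run:
```python
from h import *
K,P=cam("wrist");im=camera("wrist");np.savez("w6.npz",K=K,P=P);cv2.imwrite("pics/w6.png",im);W=(K,P)
o=bot.get_obs();print(o["time"],o["ee_pos"],o["tcp_rot"],rk(o["ee_pos"]))
b,g,r=[im[...,i].astype(int) for i in range(3)]
m=((b>r+15)&(b>g+15)).astype(np.uint8)*255
for c in cv2.findContours(m,0,2)[0]:
    if cv2.contourArea(c)>80: print("blue",cv2.boundingRect(c),cv2.minAreaRect(c))
u=np.array([proj(K,P,[*wd(-.098,-.033),.064])]);print("cap expected px",u)
u,v=u[0].astype(int);print(im[v-24:v+32:6,u-45:u+50:9].sum(2)//3)
print(((b-r)[v-60:v+32:6,u-45:u+50:9]))
rows2([(*wd(-.163,-.035),z,210.7) for z in(.14,.08,.031)],195)
```

```text
18.875 [0.366  0.2072 0.1982] [ 178.5905   -0.1753 -149.6312] [-0.1639 -0.0355]
blue (291, 222, 50, 54) ((315.5, 248.5), (53.0, 49.0), 90.0)
cap expected px [[318.2644 265.5328]]
[[ 67  65  65  54  55  82  54  62  65  67 105]
 [106 103 183  47  49  46  32  57 183 119  68]
 [100  81 183  42  63  62  57  43 169 176  68]
 [ 62 109 183  43  63  64  59  40 127 184  57]
 [ 63 171 184  42  61  63  62  42  71 183  43]
 [ 63 184 175  41  61  62  61  42  52 182  45]
 [ 62 184 130  49  56  59  57  64  53 182  50]
 [ 63  54 139  64  99  87  93  95  66 106  63]
 [ 65  63  62  83  98  98  97  92  67  62  71]
 [ 62  63  59  87  96  98  99  92  67  62  63]]
[[-76 -51 -74 -89 -70 -72 -80 -90 -89 -95 -94]
 [-56 -51 -75 -82 -92 -72 -73 -92 -92 -97 -85]
 [-52 -59 -94 -73 -87 -94 -74 -79 -95 -95 -88]
 [-52 -53 -53 -33 -33 -33 -33  13 -79 -96 -94]
 [-54 -52 -33  -3  -2   1   6  25 -69 -76 -96]
 [-52 -50  -4  39  38  37  39  42 -58 -67 -76]
 [-52 -52   9  37  35  20  37  41 -53 -52 -80]
 [-81 -81  -8  14  -1  -1   2  38  -9 -21 -54]
 [-80 -40  -8   0  -2  -1   0  28  -9  -9 -30]
 [  5  -3  -9   2  -2  -1  -2  24  -6  -8   4]
 [  4  -8  -9   1   0   0   1  15  -2  -8   2]
 [  3  -9  -9   1  -3  -3   0  26  -1  -8   2]
 [  4  -8  -6 -15  -2  -1   0 -49   0  -9   0]
 [  4   4  -6 -43 -77 -64 -76 -77  -1  -2   5]
 [  5   3  -2 -60 -78 -78 -77 -73  -2   4   5]
 [  4   4  -1 -72 -78 -78 -77 -73   0   4   5]]
3 -1.1 -1.0 58.2 -0.3 195;-1.3 -2.4 118.2 -0.3 195;-1.4 -3.6 167.2 -0.3 195
```

Run:
```python
from h import *
w=np.load("w6.npz");W=(w["K"],w["P"]);im=cv2.imread("pics/w6.png").astype(int)
d=im[...,0]-im[...,2]
for v in(226,230,234,238,242): 
    c=np.where(d[v,280:350]>10)[0]+280; print(v,c.min(),c.max(),rk(plane(*W,(c.min(),v),.045)),rk(plane(*W,(c.max(),v),.045)))
g=im.sum(2)//3
for v in(252,258,264,270): print(v,g[v,294:346:2])
print(rk(plane(*W,(317,265),.064)))
```

```text
226 294 337 [-0.1315 -0.0563] [-0.1309 -0.0139]
230 293 337 [-0.1273 -0.0574] [-0.1267 -0.0138]
234 292 339 [-0.1231 -0.0586] [-0.1224 -0.0118]
238 291 340 [-0.1188 -0.0597] [-0.118  -0.0107]
242 292 340 [-0.1144 -0.0588] [-0.1137 -0.0107]
252 [178 102  50  41  50  56  60  64  65  63  65  64  62  62  62  57  57  47
  35  32  40  44  50  55  54 135]
258 [145  61  42  44  61  62  64  63  62  63  62  63  62  61  59  60  61  57
  59  57  41  42  45  55  53  80]
264 [90 49 39 45 59 59 61 60 63 61 62 62 63 63 62 62 60 61 60 60 57 44 46 55
 54 55]
270 [58 45 36 42 55 56 58 61 62 61 62 63 64 62 62 62 61 60 58 57 55 42 43 54
 56 52]
[-0.0986 -0.0342]
```

Request:
send_rows(
  targets="-1 -1 50 0 195;-1 -2 105 0 195;-1 -3 145 0 195;-1 -3.6 167 0 195;-1 -3.6 167 0 195;-1 -3.6 167 0 195",
)

```text
time: 19.62
ee_pos: [0.3669, 0.2081, 0.0327]
tcp_rot: [178.6, -0.1, -149.5]
wrist_force: [-0.6, 0.3, 0.7]
opening: 0.0202
grasp_force: 0.0
```

Run:
```python
from h import *
o=bot.get_obs();print(o["time"],o["ee_pos"],o["wrist_force"],rk(o["ee_pos"]))
rows2([(*wd(x,-.035),.030,210.7) for x in(-.1,-.05,-.02,-.0145)],195)
```

```text
19.625 [0.3669 0.2081 0.0327] [-0.5826  0.2815  0.7073] [-0.1628 -0.0352]
4 -62.7 0.3 2.6 -0.2 195;-112.7 0.5 2.6 -0.2 195;-142.7 0.6 2.5 -0.2 195;-148.2 0.6 2.5 -0.2 195
```

Push until the front of the bottle is about 20 mm short of the mouth, then check alignment.

Request:
send_rows(
  targets="-10 0 1 0 195;-17 0 2 0 195;-24 0 2 0 195;-31 0 2 0 195;-38 0 2 0 195;-45 0 2 0 195;-52 0 2 0 195;-59 0 2 0 195;-66 0 2 0 195;-73 0 2 0 195;-78 0 2 0 195;-80 0 2 0 195;-80 0 2 0 195",
)

```text
time: 21.25
ee_pos: [0.4354, 0.2484, 0.0295]
tcp_rot: [178.6, -0.1, -149.5]
wrist_force: [0.3, 0.1, -0.2]
opening: 0.02
grasp_force: 0.0
```

Run:
```python
from h import *
K,P=cam("wrist");im=camera("wrist").astype(int);W=(K,P);cv2.imwrite("pics/w7.png",im)
o=bot.get_obs();print(o["time"],o["ee_pos"],o["wrist_force"],rk(o["ee_pos"]))
d=im[...,0]-im[...,2]
f=rk(o["ee_pos"])[0]-.0115
for z,x in((0.0,f),(.045,f),(.064,f+.026)): print("exp",z,proj(K,P,[*wd(x,-.035),z]))
for v in range(230,400,8):
    c=np.where(d[v,240:400]>15)[0]+240
    if len(c)>3: print(v,c.min(),c.max(),len(c))
S=cam("scene");s=camera("scene").astype(int);d=s[...,0]-s[...,2];m=(d>15).astype(np.uint8);print([cv2.boundingRect(c) for c in cv2.findContours(m[130:300,250:460].copy(),0,2)[0] if cv2.contourArea(c)>40])
print("bottle exp in scene",proj(*S,[*wd(f+.026,-.035),.03])-[250,130])
```

```text
21.3 [0.4353 0.2484 0.0295] [-0.5265  0.1397 -0.2688] [-0.0833 -0.0355]
exp 0.0 [317.5986 231.4623]
exp 0.045 [319.5045 273.6555]
exp 0.064 [320.8032 362.7531]
310 298 341 44
318 297 342 46
326 293 346 54
334 290 349 32
342 290 349 6
[]
bottle exp in scene [108.7416  86.6829][ WARN:0@1.661] global loadsave.cpp:1063 imwrite_ Unsupported depth image for selected encoder is fallbacked to CV_8U.
```

Run:
```python
from h import *
K,P=cam("wrist");im=cv2.imread("pics/w7.png").astype(int);o=bot.get_obs()
f=rk(o["ee_pos"])[0]+.0115
for z,x in((0.0,f),(.045,f),(.064,f+.026)): print("exp",z,proj(K,P,[*wd(x,-.035),z]))
for u in(310,320,330): print(im[250:344:6,u].tolist())
w4=cv2.imread("pics/w4.png").astype(int);print(w4[100:194:6,150].tolist())
```

```text
exp 0.0 [317.7299 269.0784]
exp 0.045 [319.5838 321.7265]
exp 0.064 [320.8199 410.0709]
[[45, 59, 95], [39, 52, 81], [41, 52, 82], [39, 51, 81], [82, 88, 94], [143, 161, 173], [138, 155, 166], [113, 128, 138], [141, 158, 170], [48, 29, 27], [47, 29, 26], [53, 32, 30], [52, 32, 27], [49, 30, 26], [105, 102, 103], [159, 158, 162]]
[[39, 49, 80], [39, 50, 81], [40, 49, 80], [40, 51, 82], [88, 94, 102], [143, 162, 173], [130, 146, 157], [125, 141, 152], [141, 159, 170], [46, 30, 25], [47, 28, 25], [53, 31, 29], [54, 32, 28], [51, 33, 28], [132, 129, 133], [145, 145, 149]]
[[56, 77, 125], [58, 75, 128], [37, 47, 78], [38, 49, 79], [92, 101, 108], [144, 162, 173], [140, 157, 168], [120, 135, 146], [141, 159, 171], [49, 30, 26], [47, 30, 27], [52, 31, 29], [52, 31, 28], [56, 36, 32], [96, 90, 91], [138, 135, 139]]
[[51, 64, 99], [50, 63, 99], [49, 61, 97], [98, 142, 174], [63, 53, 61], [61, 41, 39], [60, 40, 36], [58, 37, 34], [60, 39, 36], [61, 39, 37], [61, 41, 37], [84, 52, 46], [79, 50, 45], [65, 42, 39], [66, 44, 39], [129, 123, 125]]
```

The bottle is upright, flush against the pads and centred on the gap: a label row on the near face, and symmetric about column 319.5. Now the insertion.

Request:
send_rows(
  targets="-6 0 0 0 195;-12 0 0 0 195;-18 0 0 0 195;-24 0 0 0 195;-30 0 0 0 195;-36 0 0 0 195;-42 0 0 0 195;-48 0 0 0 195;-54 0 0 0 195;-59 0 0 0 195;-62 0 0 0 195;-64 0 0 0 195;-64 0 0 0 195;-64 0 0 0 195",
)

```text
time: 23.1
ee_pos: [0.4904, 0.2808, 0.0294]
tcp_rot: [178.6, -0.1, -149.5]
wrist_force: [-0.1, 0.2, 0.2]
opening: 0.0201
grasp_force: 0.0
```

Request:
send_rows(
  targets="-1 0 0 0 195;-2 0 0 0 195;-3 0 0 0 195;-4 0 0 0 195;-4 0 0 0 195",
)

```text
time: 23.72
ee_pos: [0.494, 0.2829, 0.0294]
tcp_rot: [178.6, -0.1, -149.5]
wrist_force: [0.0, 0.7, -0.4]
opening: 0.0196
grasp_force: 0.0
```

Run:
```python
from h import *
o=bot.get_obs();print(o["time"],o["ee_pos"],o["wrist_force"],rk(o["ee_pos"]),o["wrist_force"][:2]@XH)
```

```text
23.725 [0.494  0.2829 0.0294] [ 0.0388  0.7155 -0.3716] [-0.0152 -0.0357] 0.3985750677200716
```

Request:
send_rows(
  targets="-1 0 0 0 195;-1 0 0 0 195;-2 0 0 0 195;-2 0 0 0 195",
)

```text
time: 24.22
ee_pos: [0.4957, 0.284, 0.0294]
tcp_rot: [178.6, -0.1, -149.5]
wrist_force: [-0.7, 0.1, -1.0]
opening: 0.0202
grasp_force: 0.1
```

Request:
send_rows(
  targets="-0.5 0 0 0 195;-1 0 0 0 195;-1 0 0 0 195",
)

```text
time: 24.6
ee_pos: [0.4965, 0.2845, 0.0294]
tcp_rot: [178.6, -0.1, -149.5]
wrist_force: [-1.1, -0.4, -0.3]
opening: 0.0203
grasp_force: 0.2
```

Request:
send_rows(
  targets="-0.5 0 0 0 195;-1 0 0 0 195;-1 0 0 0 195",
)

```text
time: 24.98
ee_pos: [0.4969, 0.2847, 0.0293]
tcp_rot: [178.6, -0.2, -149.5]
wrist_force: [-4.8, -3.8, 2.5]
opening: 0.0201
grasp_force: 2.7
```

Request:
send_rows(
  targets="-0.5 0 0 0 195;-1 0 0 0 195;-1 0 0 0 195",
)

```text
time: 25.35
ee_pos: [0.497, 0.2847, 0.0294]
tcp_rot: [178.6, -0.3, -149.5]
wrist_force: [-8.6, -5.9, 7.4]
opening: 0.0201
grasp_force: 5.5
```

Request:
send_rows(
  targets="-0.5 0 0 0 195;-1 0 0 0 195;-1 0 0 0 195",
)

```text
time: 25.72
ee_pos: [0.497, 0.2847, 0.0293]
tcp_rot: [178.6, -0.4, -149.5]
wrist_force: [-14.7, -9.9, 10.6]
opening: 0.0199
grasp_force: 8.3
```

Request:
send_rows(
  targets="4 0 0 0 195;15 0 0 0 195;40 0 0 0 195;60 0 -20 0 195;60 0 -80 0 195;60 0 -140 0 195;60 0 -170 0 195;60 0 -170 0 195",
)

```text
time: 26.72
ee_pos: [0.4506, 0.2525, 0.2022]
tcp_rot: [178.6, 0.2, -149.5]
wrist_force: [-0.5, -1.0, -0.7]
opening: 0.02
grasp_force: 0.0
```

Run:
```python
from h import *
W=cam("wrist");im=camera("wrist").astype(int);cv2.imwrite("pics/w8.png",im.astype(np.uint8))
o=bot.get_obs();print(o["time"],o["wrist_force"],rk(o["ee_pos"]))
for n,z,x in(("near top",.045,-.003),("near bot",0,-.003),("cap",.064,.024)): print(n,proj(*W,[*wd(x,-.035),z]))
d=im[...,0]-im[...,2];u,v=proj(*W,[*wd(.01,-.035),.045]).astype(int)
for r in range(v-40,v+80,6):
    c=np.where(d[r,u-50:u+50]>10)[0]+u-50
    if len(c)>3: print(r,c.min(),c.max(),len(c),rk(plane(*W,(c.min(),r),.045)),rk(plane(*W,(c.max(),r),.045)))
T=cam("top");t=camera("top");cv2.imwrite("pics/t8.png",t)
u,v=proj(*T,[*wd(.024,-.035),.064]);print("cap exp top",u,v)
u,v=int(round(u)),int(round(v));print((t[v-14:v+15:2,u-14:u+15:2].astype(int).sum(2)//3))
```

```text
26.775 [-0.1622  0.6667 -1.139 ] [-0.0687 -0.0397]
near top [319.8621 252.7624]
near bot [318.9337 235.4552]
cap [320.3519 285.9108]
242 299 338 5 [-0.0154 -0.0562] [-0.0149 -0.0165]
254 300 339 40 [-0.0019 -0.0555] [-0.0013 -0.0152]
260 300 339 40 [ 0.005  -0.0556] [ 0.0056 -0.0151]
266 301 339 17 [ 0.012  -0.0547] [ 0.0126 -0.0149]
272 301 338 7 [ 0.0191 -0.0549] [ 0.0196 -0.0159]
290 299 339 5 [ 0.0408 -0.0575] [ 0.0415 -0.0144]
cap exp top 329.7998094393592 188.674354543074
[[ 57  59  48  85 181 209 187 191 185 109 179  73  73  74  63]
 [ 53  63 139 214 201 176 198 114  65  52  99 199  54  71  82]
 [121 192 206 185 193 171  56  46  41  64  85 189 124 122 150]
 [212 189 186 188  98  36  43  39 108 154 148 127 142 150 148]
 [180 169 131  26  29  42  94 150 148 147 149 160 136 156 154]
 [187  37  35  34  63 151 148 151 150 153 158 168 174 124 171]
 [ 71  39  42  42  85 153 148 148 154 161 164 177 180 174 150]
 [ 36  35  46  45  56 109 160 157 169 174 180 183 189 194 182]
 [ 32  45  39  43  46 102 147 176 175 181 184 192 197 201 210]
 [115  42  49  46  54  51  77 172 186 191 196 197 205 203 208]
 [187  62  38  47  42  49  52  91 198 196 202 204 211 212 214]
 [ 97 190  32  37  52  50  66  63 153 212 208 206 213 218 220]
 [ 41 212 147  36  54  51  67  57  77 212 214 212 216 221 222]
 [ 46  85 205  63  41  56  61  64  49 125 226 220 222 224 226]
 [ 52  39 163 227  42  54  62  67  71  63 179 226 225 227 231]]
```

Run:
```python
from h import *
W=cam("wrist");im=cv2.imread("pics/w8.png").astype(int)
for u in(303,320,336): print(u,[(r,im[r,u].tolist()) for r in range(228,320,3)])
g=im.sum(2)//3
print(g[285,296:346:2])
```

```text
303 [(228, [55, 75, 123]), (231, [55, 74, 123]), (234, [55, 75, 125]), (237, [53, 69, 115]), (240, [122, 132, 140]), (243, [142, 157, 168]), (246, [144, 159, 171]), (249, [112, 121, 131]), (252, [73, 42, 37]), (255, [80, 47, 42]), (258, [79, 46, 40]), (261, [77, 43, 39]), (264, [79, 47, 42]), (267, [79, 46, 40]), (270, [77, 45, 39]), (273, [68, 45, 42]), (276, [52, 44, 45]), (279, [55, 52, 52]), (282, [60, 58, 59]), (285, [61, 58, 61]), (288, [60, 58, 59]), (291, [63, 53, 50]), (294, [83, 89, 109]), (297, [136, 179, 211]), (300, [138, 180, 212]), (303, [150, 195, 227]), (306, [178, 225, 255]), (309, [174, 220, 253]), (312, [154, 201, 233]), (315, [61, 83, 141]), (318, [124, 130, 138])]
320 [(228, [59, 78, 127]), (231, [57, 76, 126]), (234, [59, 78, 129]), (237, [55, 66, 114]), (240, [182, 203, 214]), (243, [181, 201, 214]), (246, [168, 188, 201]), (249, [106, 111, 120]), (252, [71, 40, 36]), (255, [78, 45, 41]), (258, [76, 44, 38]), (261, [101, 86, 85]), (264, [62, 61, 62]), (267, [46, 45, 47]), (270, [57, 57, 58]), (273, [65, 64, 66]), (276, [63, 63, 65]), (279, [62, 62, 64]), (282,
[... 347 characters left out ...]
 127]), (237, [56, 70, 117]), (240, [76, 73, 77]), (243, [106, 112, 121]), (246, [130, 145, 157]), (249, [78, 65, 68]), (252, [78, 45, 40]), (255, [87, 51, 45]), (258, [88, 51, 45]), (261, [88, 52, 46]), (264, [86, 50, 46]), (267, [64, 38, 34]), (270, [53, 35, 30]), (273, [37, 32, 31]), (276, [35, 33, 34]), (279, [53, 52, 55]), (282, [59, 58, 60]), (285, [60, 58, 61]), (288, [58, 56, 59]), (291, [55, 52, 55]), (294, [64, 74, 88]), (297, [88, 118, 143]), (300, [93, 127, 154]), (303, [158, 204, 236]), (306, [179, 227, 255]), (309, [174, 221, 253]), (312, [135, 179, 215]), (315, [49, 67, 112]), (318, [157, 162, 165])]
[38 38 46 59 60 60 60 61 59 60 61 60 63 63 63 61 62 61 59 59 59 50 49 53
 59]
```

```bash
python3 -c "
from workcell import ticket
print(ticket.job_done())"
```

```text
the job is handed in; nothing more can be done
None
```

I ran the fingertips along the rail, pressed about 5 mm down, from the first gap to the third, then pushed the ink bottle upright against the back board of that gap. I handed the job in at about 27 s; the last camera measurements showed the bottle square in the gap, but no verdict came back.

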